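Index the rotary chuck to the tall post and clamp it

ROBOT

A 6-joint arm with a two-finger parallel gripper is mounted at the origin on the work surface. World frame = base frame: x ahead of the robot, y to its left, z up, the work surface at z = 0. Lengths are in mm, angles in degrees, forces in N, time in s.
With the tool pointing down it reaches from about 350 to 850 mm from the base axis. Payload 8.1 kg.
Tool frame: the origin (TCP) lies where the fingers leave the gripper's body, on its centre line; the fingertips stand 73 mm ahead of it and the grasp point (between the pads) lies 54 mm ahead of it; z points along the fingers, y is the line along which they close (so a half turn about z gives the same grasp; the last joint's range is limited). The gripper opens to 85 mm and grips with 20 to 120 N. Pads are 22 mm wide; open, the fingers measure 114 mm over their backs; the gripper's body (76 mm by 85 mm) begins 54 mm behind the grasp point. The pads swing forward as they close: fully open they stand 13 mm farther back than shut.
Start: joints at [-78.977, 7.471, 85.268, -0, 87.261, -4.893], TCP at [164.565, -576.996, 303.892] pointing down, gripper open.
Joint ranges: [-169.43, 169.43], [-51.17, 129.36], [1.28, 143.12], [-76.62, 256.62], [0, 156.53], [-152.29, 152.29]. Speed limits (degrees/s): [136.94, 136.94, 159.86, 180, 180, 180].

INTERFACE

Orientations are given as [roll, pitch, yaw] about the fixed x, y, z axes, in that order (R = Rz(yaw) Ry(pitch) Rx(roll)).
In Python, from bench import sense, optics, r gives the robot as it stands.
- The arm moves only by the tool servo_tool, never from a script. Its argument "plan" is a list that holds one entry, the list of rows, each a list of 5 numbers: the shift along the world's x, y, z in m, then the turn about the world's z in degrees, then the finger opening in m, from 0 to 0.0854. A call has 1 to 10 rows; each row shifts and turns the commanded pose from where the row before left it; what a row does not reach is not made up. A row lasts 1/10 s, in which the tool goes at most 50 mm and 8.59 degrees, less where a joint would pass 70% of its speed; a pose out of reach is approached as far as the arm can. A call is refused whole if a number of a shift passes 0.05 or a number of a turn 8.59, either way. A call with a gripper value outside its range is refused whole. The fingers move at their own pace and stop on an object; "force" is the grip in N (left out, the last holds). Time passes only in rows, so rows that do not move let the fingers close. It gives the time, the measured TCP pose, the force, the opening and the grip force at its end, in the units of the state.
- sense(): the state, without advancing time (a new reading comes with each control period).
- optics.snapshot(name): name is "scene" or "top" or "wrist"; returns a dict with "frame" (420x560x3 uint8, blue, green, red), "fx", "fy", "cx", "cy" (pixels), "cam_to_world" (4x4, takes a point from camera to world coordinates). Camera axes: x right, y down, z forward; pixel columns grow to the right and rows downward; lengths in mm; the calibration is good to about 2 mm. A picture is of the moment at which its call begins. There is no depth.
- r.hand_in(): hands the job in; it is judged then, once.
The state is a dict: "time": time; "joint_pos": joint angles; "qd": joint speeds; "joint_efforts": joint torques, N m; "tool_pos": TCP position; "tcp_rot": TCP orientation; "ft_force": force on the tool from outside, world axes, zero at the start; "wrist_torque": the same for the moment, N m; "finger_gap": finger opening in mm; "grip_force": force on a finger pad.
Only numpy, scipy, OpenCV 4.12 (cv2) and the standard library are available. Lean on these libraries where they do the work, as an engineer would, in place of code of your own. Each camera call takes 0.05 s, during which the arm holds its last target. There are 200 camera calls.

TASK

With a fingertip, push the index arm of the rotary chuck round until it points straight at the tall setting post, then push the clamp lever all the way round to its clamped stop, and do not turn the arm any more once it is clamped. Push gently, and do not lift or shift either post or anything else lying on the bench.

Things in the scene. Friction and masses are not known exactly. Their poses are not given: they have to be found in the camera images.
- index_axis (a point): On the rotary table's vertical turning axis, at mid-height of the index arm (92 mm above the bench). The rotary table is a 150 mm square machine bolted to the bench, housing 70 mm high, with a steel three-jaw chuck (94 mm across, top of its jaws 136 mm above the bench) turning on top. This frame turns with the chuck: x points along the arm to its tip, z up.
- index_tip (a point): The pointed end of the index arm, a straight steel bar fixed to the chuck: 18 mm wide, 16 mm high (84 to 100 mm above the bench), its point 150 mm from the axis (index_axis). It stands out over the bench; its free length is from 47 to 150 mm from the axis, and beyond 75 mm there is nothing under it but the bench and low loose things up to 32 mm high. This point is at mid-height of the bar.
- index_arm (a joint): Angle of the index arm and chuck, rad, growing anticlockwise seen from above, limits -1.4 and 1.4; at 0 the arm points squarely out of the housing's side that is opposite the clamp lever. It turns stiffly (about 0.25 N m, 2 to 3 N pushed near the tip end) and stays where it is left.
- lever_axis (a point): On the vertical pivot of the clamp lever, at mid-height of the lever (77 mm above the bench), on a lug on the rotary table's side opposite the index arm, 105 mm from the chuck's axis. Turns with the lever: x points along the lever to its ball.
- lever_tip (a point): Centre of the steel ball (22 mm across) at the end of the clamp lever, 80 mm from its pivot. The lever is a straight steel bar 12 mm wide and 14 mm high (70 to 84 mm above the bench), level, swinging in a level plane; the lug under its pivot is 66 mm high, and reaches 20 mm out from the pivot towards the ball's side.
- clamp_lever (a joint): Angle of the clamp lever, rad: 0 is fully released, 1.4 is the clamped stop. It grows anticlockwise seen from above, the ball swinging from the robot's side outward and round to the far side. It needs about 0.12 N m (2 N near the ball) and stays where it is left.
- tall_post_top (a point): Centre of the top of the tall setting post: a loose steel rod 16 mm in diameter on a dark round foot (40 mm across, 12 mm high), 120 mm high in all, 0.4 kg, standing on the bench 175 to 255 mm from the chuck's axis, beyond the arm's point.
- short_post_top (a point): Centre of the top of the short setting post: the same but only 70 mm high. Not the one to point at.
- vblock: Bystander, loose on the bench: small dark steel V-block, 50 x 40 x 32 mm high. Leave it alone.
- parallel: Bystander, loose on the bench: thin bright steel bar, 12 x 80 x 20 mm high, lying flat. Leave it alone.
- collet_nut: Bystander, loose on the bench: dark round collet nut, 32 mm across, 25 mm high. Leave it alone.
- bush: Bystander, loose on the bench: brass bush, 34 mm across, 22 mm high. Leave it alone.
- chuck_key: Bystander, loose on the bench: T-shaped chuck key lying flat, 96 mm long, 94 mm wide, 14 mm high (origin at the middle of its cross-bar). Leave it alone.
- jar: Bystander, loose on the bench: amber glass jar with a black cap, 52 mm across, 75 mm high. Leave it alone.
- driver: Bystander, loose on the bench: screwdriver with a black handle, lying flat. Leave it alone.

How it is judged:
By the outcome, as a careful person would: the job done as asked, in the order asked, and still so for the second after the job is handed in, with the robot touching nothing.
It also fails if it takes over 54 s, if anything falls off the work surface, if the arm or the gripper's body presses on something with over 40 N, if the wrist force passes 120 N, or if a joint passes its speed limit or range.

## Working session

There is one attempt and no reset: what is moved stays moved. The work goes in short steps, Python scripts to look and compute and a tool call to move; the robot and the scene stay as the last step left them, time stands still between calls to the robot, and variables do not carry over. Pictures are saved under pics/ and viewed, at most 10 in all, crops included, and the job is handed in when it is done.

Besides the shell and the picture viewer there is one more tool, called after ">>>" as name(argument=value, ...) on one line, values as JSON. servo_tool: Moves the arm, as the interface text tells. Its arguments: {"type":"object","properties":{"plan":{"type":"array"},"force":{"type":"number"}},"required":["plan"]}

```bash
mkdir -p pics; cat > h.py <<'E'
import numpy as np, cv2
from bench import sense, optics, r
def snap(n,f=None):
    s=optics.snapshot(n)
    if f: cv2.imwrite('pics/'+f,s['frame'])
    return s
def ray(s,u,v):
    T=np.array(s['cam_to_world']); d=T[:3,:3]@np.array([(u-s['cx'])/s['fx'],(v-s['cy'])/s['fy'],1]); return T[:3,3],d
def plane(s,u,v,z):
    o,d=ray(s,u,v); return (o+d*(z-o[2])/d[2]).round(1)
def proj(s,p):
    T=np.linalg.inv(np.array(s['cam_to_world'])); q=T[:3,:3]@np.array(p)+T[:3,3]; return (s['fx']*q[0]/q[2]+s['cx'],s['fy']*q[1]/q[2]+s['cy'])
E
python3 - <<'E'
from h import *
import pickle
S={n:snap(n,n+'0.png') for n in('top','scene')}
pickle.dump(S,open('s0.pkl','wb'))
for n,s in S.items(): print(n,s['fx'],np.array(s['cam_to_world']).round(2).tolist())
print(sense())
E
```

```text
top 461.1503859404879 [[-0.02, -1.0, 0.09, 441.28], [-1.0, 0.02, -0.01, 20.49], [0.01, -0.09, -1.0, 1275.72], [0.0, 0.0, 0.0, 1.0]]
scene 409.83716451034 [[0.75, 0.44, -0.49, 1035.45], [0.66, -0.51, 0.55, -532.75], [-0.01, -0.74, -0.67, 779.51], [0.0, 0.0, 0.0, 1.0]]
{'time': 0.1, 'joint_pos': array([-7.89765771e+01,  7.51211301e+00,  8.53237142e+01,  7.22304187e-05,
        8.72610575e+01, -4.89238929e+00]), 'qd': array([ 0.11819109, -0.11988368, -0.09990751,  0.03775103,  0.02961909,
        0.00013676]), 'joint_efforts': array([ 1.15499352e-03, -5.70951855e+01, -5.01942337e+01, -2.12577916e-04,
        8.19372159e-03, -1.54963658e-05]), 'tool_pos': array([ 164.49141859, -576.62191559,  302.92887173]), 'tcp_rot': array([-1.79903474e+02, -8.33464152e-03,  1.59158017e+01]), 'ft_force': array([-0.43262399,  0.0897971 , -0.12504834]), 'wrist_torque': array([ 0.00837837,  0.01674064, -0.01827527]), 'grip_force': 0.0, 'finger_gap': 85.47793373744739}
```

View pics/top0.png

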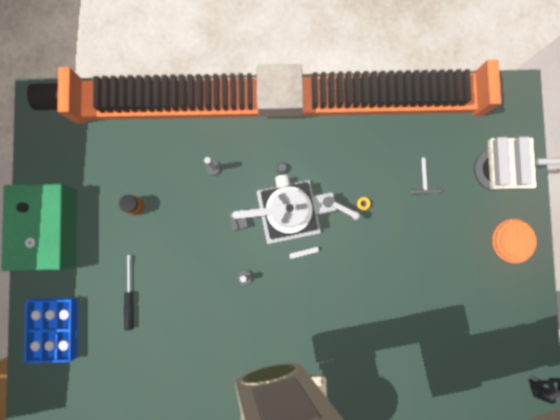

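View pics/scene0.png

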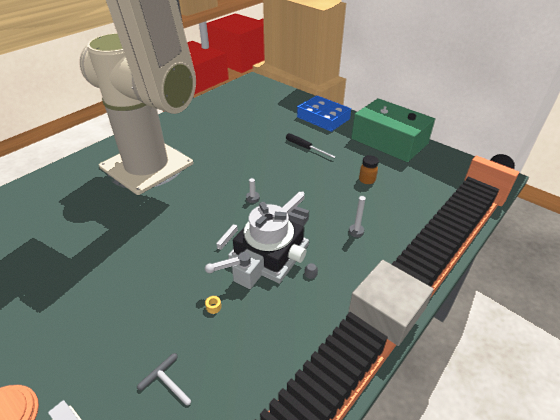

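The top view shows the chuck at about (289,209), the arm tip at (235,214), the tall post top at (208,160), the short post at (245,277) and the lever ball at (357,215). I'll enlarge that area.

```bash
python3 - <<'E'
import pickle
from h import *
S=pickle.load(open('s0.pkl','rb'))
t=S['top']['frame'][140:290,190:380]; cv2.imwrite('pics/topc.png',cv2.resize(t,None,fx=4,fy=4,interpolation=cv2.INTER_CUBIC))
t=S['scene']['frame'][165:315,190:380]; cv2.imwrite('pics/scenec.png',cv2.resize(t,None,fx=4,fy=4,interpolation=cv2.INTER_CUBIC))
E
```

```text
(no output)
```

View pics/topc.png

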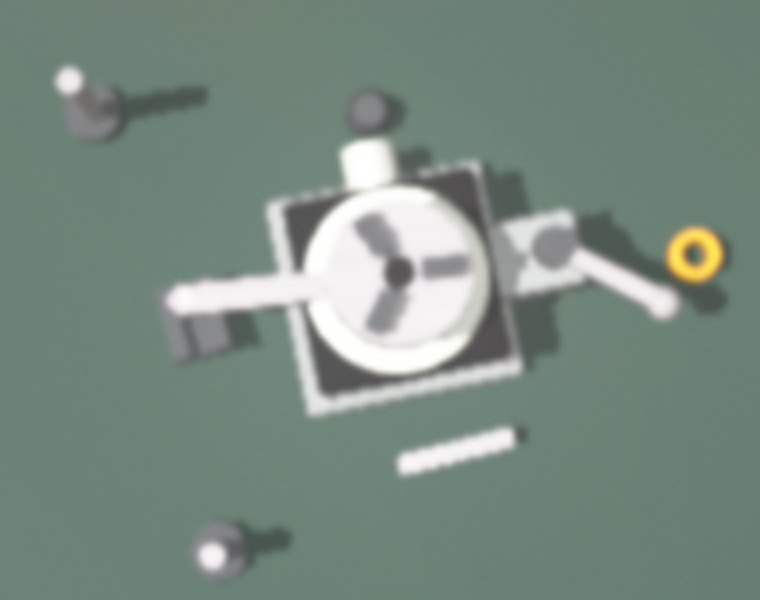

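View pics/scenec.png

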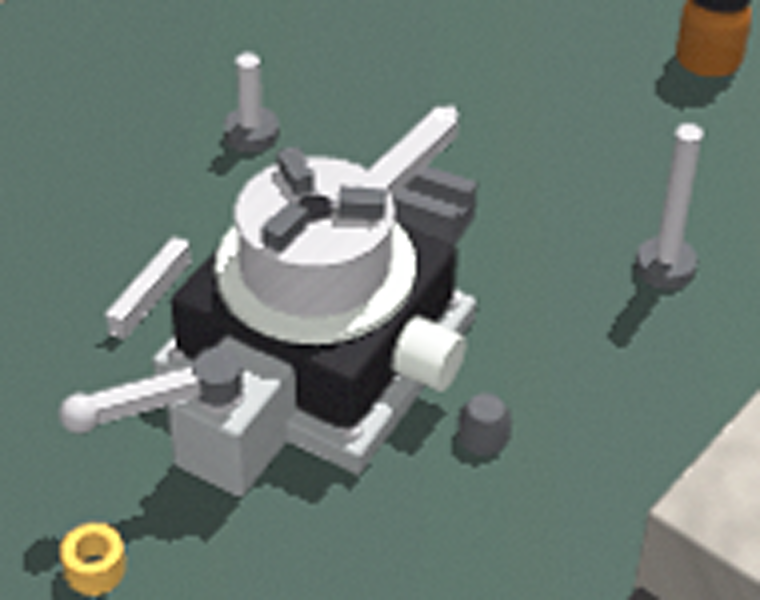

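Crops (4x, origin (190,140) and (190,165)): in top, the hole is at (399,272), arm point (172,299), tall post top (69,80), lever pivot (553,247) and ball (663,302). In scene, the hole is at (317,206), arm tip (455,112), tall top (689,132) and ball (80,412).

```bash
cat > m.py <<'E'
from h import *
import pickle
S=pickle.load(open('s0.pkl','rb'))
f=lambda x,y,oy:(190+(x+.5)/4-.5, oy+(y+.5)/4-.5)
def tri(a,b):
    A=[];B=[]
    o1,d1=ray(S['top'],*f(*a,140)); o2,d2=ray(S['scene'],*f(*b,165))
    t=np.linalg.lstsq(np.c_[d1,-d2],o2-o1,rcond=None)[0]
    p,q=o1+d1*t[0],o2+d2*t[1]; return ((p+q)/2).round(1),np.linalg.norm(p-q).round(1)
P=lambda x,y,z:plane(S['top'],*f(x,y,140),z)
for n,a,b,z in [('hole',(399,272),(317,206),122),('tip',(168,299),(455,112),92),('tall',(69,80),(689,132),120),('short',(211,556),(248,61),70),('ball',(664,302),(80,412),77),('pivot',(553,246),(218,362),88)]:
    print(n,*tri(a,b),P(*a,z))
C=P(399,272,122)[:2]; print('foot',P(95,110,12),'foot short',P(219,550,12))
# housing base corners height ~?, lug
for q in [(267,205),(480,162),(522,370),(311,414)]: print(P(*q,14))
for n,q,z in [('bush',(695,254),22),('nut',(370,110),25),('vb',(200,325),32),('par1',(400,465),20),('par2',(515,437),20),('knob',(368,163),60)]: print(n,P(*q,z))
E
python3 m.py
```

```text
hole [555.7 -18.1 123.7] 0.2 [555.8 -18.3 122. ]
tip [543.7 129.1  96.6] 0.7 [544.4 129.8  92. ]
tall [682.  187.6 119.4] 2.2 [682.7 188.3 120. ]
short [378.  105.8  67.5] 1.4 [378.6 106.1  70. ]
ball [ 536.6 -192.3   79. ] 0.9 [ 537.  -192.3   77. ]
pivot [ 573.6 -120.4   86.8] 1.7 [ 574.  -119.6   88. ]
foot [683.9 186.1  12. ] foot short [379.5 104.7  12. ]
[614.8  68.   14. ]
[641.7 -79.7  14. ]
[ 497.4 -104.5   14. ]
[470.3  40.5  14. ]
bush [ 573.9 -224.5   22. ]
nut [677.6  -4.2  25. ]
vb [531.5 114.   32. ]
par1 [434.4 -19.3  20. ]
par2 [451.7 -97.9  20. ]
knob [635.3  -1.4  60. ]
```

Everything checks out against the given sizes: tip 148 mm from the axis, lever 81 mm, post at 242 mm. The arm is at 94.5° in the world frame and must point at 58.5°. Next I'll hover on the robot's side of the arm with the fingers closed.

>>> servo_tool(plan=[[[0.02,0.042,0,-1,0],[0.02,0.043,0,-1,0],[0.02,0.043,0,-1,0],[0.02,0.043,0,-1,0],[0.02,0.043,0,-1,0],[0.02,0.043,0,-1,0],[0.02,0.043,0,-1,0],[0.02,0.043,0,-1,0],[0.02,0.043,0,-1,0],[0.02,0.043,0,-1,0]]])

```text
time: 1.1
tool_pos: [364.7, -146.1, 303.7]
tcp_rot: [180.0, -0.0, 5.9]
ft_force: [0.3, -1.2, -0.5]
finger_gap: -0.2
grip_force: 0.0
```

>>> servo_tool(plan=[[[0.02,0.042,0,-1,0],[0.02,0.043,0,0,0],[0.02,0.043,0,0,0],[0.02,0.043,0,0,0],[0.02,0.043,0,0,0],[0.02,0.043,0,0,0],[0.005,0,0,0,0],[0,0,0,0,0],[0,0,0,0,0]]])

```text
time: 2.0
tool_pos: [489.2, 108.3, 303.4]
tcp_rot: [180.0, 0.1, 4.9]
ft_force: [-0.0, -0.4, -0.7]
finger_gap: -0.0
grip_force: 0.0
```

```bash
python3 - <<'E'
from h import *
s=snap('wrist','w1.png'); q=sense(); print(q['time'],q['tool_pos'],q['tcp_rot'],q['finger_gap'],s['fx'],np.array(s['cam_to_world']).round(2).tolist())
for p in [(555.8,-18.3,122),(544.4,129.8,92),(682.5,188,120)]: print(proj(s,p))
E
```

```text
2.05 [489.1673288  107.93425085 303.64384215] [1.79981148e+02 4.09442600e-02 4.84436377e+00] -0.2675505661056459 360.92737765194005 [[0.09, -0.95, -0.29, 561.33], [-1.0, -0.08, -0.03, 113.4], [0.0, 0.29, -0.96, 373.39], [0.0, 0.0, 0.0, 1.0]]
(np.float64(472.92615172315004), np.float64(132.21885778256723))
(np.float64(257.52840878495266), np.float64(127.64065949537756))
(np.float64(169.0804959638193), np.float64(-125.86493173233168))
```

View pics/w1.png

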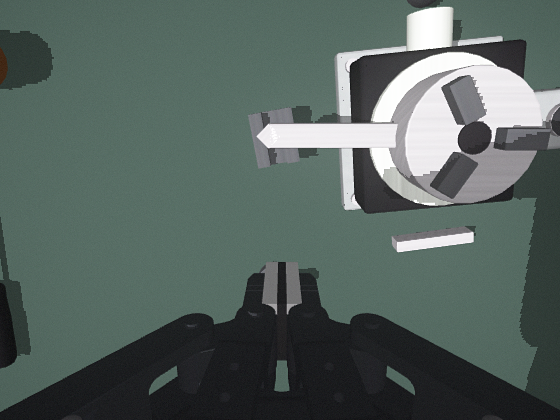

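The wrist view shows the arm point at (256,136) and the hole at (474,137). The fingers, at (282,285), are clear on the near side.

```bash
python3 - <<'E'
from h import *
s=snap('wrist')
a=plane(s,256,136,97);b=plane(s,474,137,123);print(a,b,np.linalg.norm((a-b)[:2]),np.degrees(np.arctan2(*(a-b)[[1,0]])))
# bar edges: bright columns
g=cv2.cvtColor(s['frame'],cv2.COLOR_BGR2GRAY)
for u in (310,330,380):
  c=np.where(g[100:180,u]>190)[0]+100; print(u,c.min(),c.max(),plane(s,u,c.min(),100),plane(s,u,c.max(),100))
E
```

```text
[538.6 129.9  97. ] [552.7 -19.7 123. ] 150.26300276515175 95.38429794056962
310 124 147 [550.9  90.7 100. ] [534.2  88.9 100. ]
330 124 147 [552.1  76.  100. ] [535.5  73.9 100. ]
380 100 176 [572.   42.1 100. ] [516.9  33.  100. ]
```

>>> servo_tool(plan=[[[0,-0.003,-0.04,0,0],[0,0,-0.04,0,0],[0,0,-0.04,0,0],[0,0,-0.035,0,0],[0.008,0,0,0,0],[0.007,0,0,0,0],[0,0,0,0,0]]])

```text
time: 2.8
tool_pos: [507.3, 105.6, 152.0]
tcp_rot: [-180.0, -0.3, 4.9]
ft_force: [0.0, 0.8, -0.1]
finger_gap: 0.1
grip_force: 0.0
```

>>> servo_tool(plan=[[[0.004,0,0,0,0],[0.004,0,0,0,0],[0.004,0,0,0,0],[0.004,0,0,-1,0],[0.004,0,0,-1,0],[0.004,0,0,-1,0]]])

```text
time: 3.4
tool_pos: [528.5, 106.2, 148.7]
tcp_rot: [-180.0, 0.1, 1.8]
ft_force: [-2.6, 1.5, 0.6]
finger_gap: -0.0
grip_force: 1.1
```

>>> servo_tool(plan=[[[0.004,0.001,0,-1.8,0],[0.004,0,0,-1.8,0],[0.004,0.001,0,-1.8,0],[0.004,0,0,-1.8,0],[0.004,0,0,-1.8,0],[0.004,0,0,-1.8,0],[0.004,0,0,-1.8,0],[0.004,0,0,-1.8,0]]])

```text
time: 4.2
tool_pos: [560.5, 108.0, 148.5]
tcp_rot: [180.0, 0.1, -12.6]
ft_force: [-3.3, -1.1, 0.4]
finger_gap: -0.2
grip_force: 1.0
```

>>> servo_tool(plan=[[[0.004,-0.001,0,-1.8,0],[0.004,0,0,-1.8,0],[0.004,-0.001,0,-1.8,0],[0.004,-0.001,0,-1.8,0],[0.004,-0.001,0,-1.8,0],[0.004,-0.001,0,-1.8,0],[0.002,-0.001,0,-1,0],[0,0,0,0,0]]])

```text
time: 5.0
tool_pos: [587.0, 101.7, 149.0]
tcp_rot: [180.0, -0.0, -24.3]
ft_force: [-0.7, -0.6, 0.1]
finger_gap: 0.3
grip_force: 0.1
```

```bash
python3 - <<'E'
from h import *
import pickle
S={n:snap(n) for n in('top','wrist')}; pickle.dump(S,open('s1.pkl','wb')); q=sense(); print(q['tool_pos'],q['tcp_rot'])
t=cv2.resize(S['top']['frame'][130:240,190:330],(560,440),interpolation=cv2.INTER_CUBIC)
cv2.imwrite('pics/m1.png',t)
E
```

```text
[586.96340206 101.69416561 149.20216659] [-1.79999063e+02 -5.90229888e-02 -2.42752540e+01]
```

View pics/m1.png

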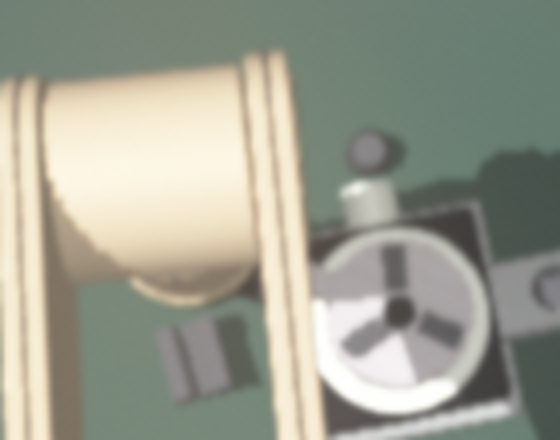

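The robot hides the arm from the top view, but the jaws have turned about 29°. I'll check the wrist view.

```bash
python3 - <<'E'
from h import *
import pickle
S=pickle.load(open('s1.pkl','rb'));cv2.imwrite('pics/w2.png',S['wrist']['frame'])
print(proj(S['wrist'],(682.5,188,120)),proj(S['wrist'],(684,187,12)),proj(S['wrist'],(555,-19,123)))
E
```

```text
(np.float64(-144.28014625442484), np.float64(186.15108072007303)) (np.float64(71.03573873763594), np.float64(143.0865219312456)) (np.float64(691.6907763515333), np.float64(291.419904395702))
```

View pics/w2.png

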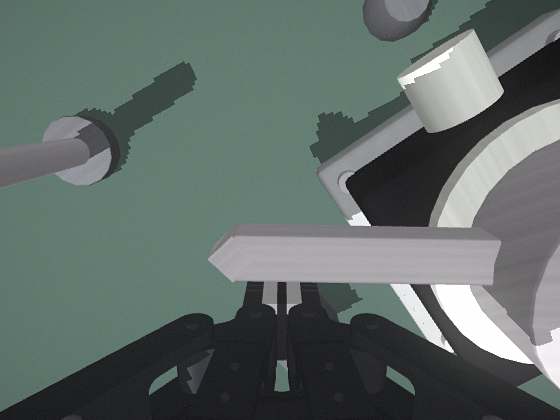

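The wrist view shows the arm's far top edge from (240,225) to (485,228), its point at (209,259) and the rod entering the post's foot at (83,152).

```bash
python3 - <<'E'
from h import *
import pickle
s=pickle.load(open('s1.pkl','rb'))['wrist']
ang=lambda a,b:np.degrees(np.arctan2(*(b-a)[[1,0]]))
g=cv2.cvtColor(s['frame'],cv2.COLOR_BGR2GRAY).astype(int)
for us in ((250,400),(260,440)):
  for lo,hi in((205,238),):
    p=[plane(s,u,lo+np.abs(np.diff(g[lo:hi,u])).argmax()+.5,100) for u in us]; print(p,ang(p[1],p[0]))
a,b=plane(s,250,250,100),plane(s,440,243,100);print(a,b,ang(b,a))
tip=plane(s,209,259,92);print('tip',tip,ang(np.array([554.5,-19,0]),tip), 'post',plane(s,83,152,12))
E
```

```text
[array([618.1,  98.3, 100. ]), array([599.6,  49.3, 100. ])] 69.31591973205319
[array([616.6,  95.1, 100. ]), array([593.9,  36.6, 100. ])] 68.79204436668638
[613.1 100.7 100. ] [588.   38.4 100. ] 68.05602458846141
tip [613.6 118.6  92. ] 66.75619581615629 post [677.  183.6  12. ]
```

>>> servo_tool(plan=[[[0.003,-0.001,0,-1,0],[0.003,-0.001,0,-1,0],[0.003,-0.001,0,-2,0],[0.003,-0.001,0,-2,0],[0.001,0,0,0,0],[0,0,0,0,0]]])

```text
time: 5.7
tool_pos: [599.9, 97.9, 148.9]
tcp_rot: [-180.0, -0.0, -30.3]
ft_force: [-0.2, 0.1, -0.4]
finger_gap: -0.2
grip_force: 0.0
```

>>> servo_tool(plan=[[[-0.02,0.005,0,0,0],[-0.04,0.01,0,0,0],[-0.045,-0.02,0.02,4,0],[-0.04,-0.02,0.03,8,0],[-0.02,-0.03,0.04,8,0],[0.0,-0.03,0.045,8,0],[0,-0.02,0.045,2,0],[0,0,0.045,0,0],[0,0,0.03,0,0],[0,0,0,0,0]]])

```text
time: 6.7
tool_pos: [443.0, -0.4, 400.3]
tcp_rot: [179.9, -0.6, -0.3]
ft_force: [-0.2, 0.1, 0.0]
finger_gap: 0.3
grip_force: 0.0
```

```bash
python3 - <<'E'
from h import *
import pickle
S={n:snap(n) for n in('top','wrist')}; pickle.dump(S,open('s2.pkl','wb')); q=sense(); print(q['time'],q['tool_pos'],q['tcp_rot'])
t=cv2.resize(S['top']['frame'][140:240,190:290],(500,500),interpolation=cv2.INTER_CUBIC)
t=np.hstack([t,np.zeros((500,300,3),np.uint8)]); w=cv2.resize(S['wrist']['frame'],(300,225)); t[:225,500:]=w
cv2.imwrite('pics/m2.png',t)
for p in [(555.5,-18.5,122),(632,112,92),(682.5,188,120)]: print(proj(S['wrist'],p),proj(S['top'],p))
E
```

```text
6.8 [ 4.41916916e+02 -8.72497778e-02  3.95083801e+02] [ 1.79978819e+02 -1.42586143e-01 -2.63629164e-01]
(np.float64(299.6041676230397), np.float64(61.06444173770561)) (np.float64(289.46866319484394), np.float64(207.7388020274581))
(np.float64(155.1915935531842), np.float64(-24.945406475979865)) (np.float64(238.07446103440552), np.float64(180.5458988764829))
(np.float64(41.34668888213403), np.float64(-109.90782267015686)) (np.float64(206.9745273148371), np.float64(159.71393389981972))
```

View pics/m2.png

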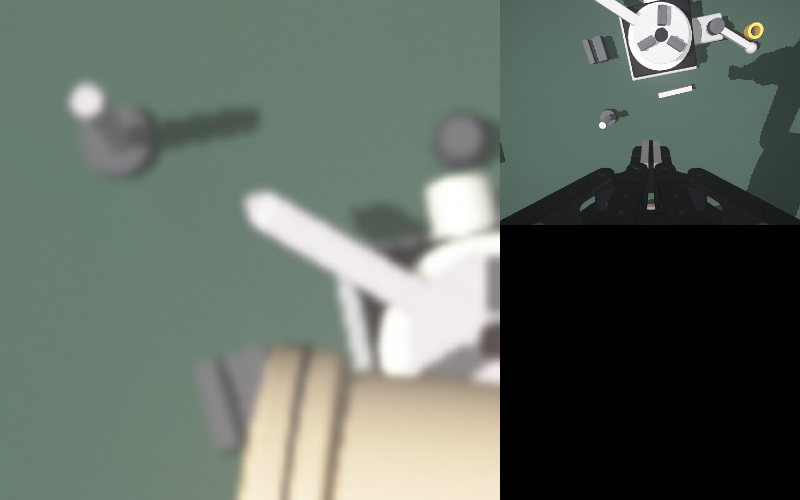

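Top crop (5x): arm point at (250,205), tall post top at (86,101), arm now clear of the finger. I'll fit the bar line with a mask.

```bash
cat > ang.py <<'E'
from h import *
def measure(s):
    T=cv2.cvtColor(s['frame'],cv2.COLOR_BGR2GRAY)
    K=8; ox,oy=190,130
    g=cv2.resize(T[oy:oy+90,ox:ox+110],None,fx=K,fy=K,interpolation=cv2.INTER_CUBIC)
    full=lambda u,v:(ox+(u+.5)/K-.5, oy+(v+.5)/K-.5)
    m=(g>165).astype(np.uint8)
    V,U=np.nonzero(m); o,_=ray(s,0,0)
    # world coords of mask pixels at z=100 for the bar
    Tm=np.array(s['cam_to_world'])
    def W(U,V,z):
        u,v=full(U,V); d=Tm[:3,:3]@np.stack([(u-s['cx'])/s['fx'],(v-s['cy'])/s['fy'],np.ones_like(u)])
        return (Tm[:3,3:]+d*(z-Tm[2,3])/d[2])[:2].T
    n,l,st,ce=cv2.connectedComponentsWithStats(m)
    C=np.array([555.7,-18.3])
    P=W(U.astype(float),V.astype(float),100)
    R=np.linalg.norm(P-C,axis=1); A=np.degrees(np.arctan2(*(P-C).T[::-1]))
    k=(R>75)&(R<152)&(A>45)&(A<100); Q=P[k]
    vx,vy,x0,y0=cv2.fitLine(Q.astype(np.float32),cv2.DIST_HUBER,0,.01,.01).ravel()
    if vy<0: vx,vy=-vx,-vy
    print('bar dir',np.degrees(np.arctan2(vy,vx)),'centroid bearing',np.degrees(np.arctan2(y0-C[1],x0-C[0])),'maxR',R[k].max(),'width',k.sum()*(2.6/K)**2/75)
    P2=W(U.astype(float),V.astype(float),120); k=(np.linalg.norm(P2-[682.5,188],axis=1)<15)
    p=P2[k].mean(0); print('post',p,k.sum(),'bearing',np.degrees(np.arctan2(*(p-C)[::-1])))
if __name__=='__main__':
    import pickle
    for f in('s0.pkl','s2.pkl'): measure(pickle.load(open(f,'rb'))['top'])
E
python3 ang.py
```

```text
bar dir 118.61149 centroid bearing 92.87291052019557 maxR 150.138556812127 width 25.081008333333337
post [682.56222732 188.52024397] 2412 bearing 58.47531099712396
bar dir 38.29724 centroid bearing 61.060342572141515 maxR 149.76337334918216 width 26.64003333333334
post [682.53269326 188.44627388] 2240 bearing 58.47212172017385
```

```bash
sed -i 's/R>75)/R>112)/; s/\/75)/\/38)/' ang.py; python3 ang.py
```

```text
bar dir 96.48603 centroid bearing 95.07078544697154 maxR 150.138556812127 width 20.127121710526318
post [682.56222732 188.52024397] 2412 bearing 58.47531099712396
bar dir 177.23067 centroid bearing 67.80976511389564 maxR 149.76337334918216 width 22.42029605263158
post [682.53269326 188.44627388] 2240 bearing 58.47212172017385
```

```bash
sed -i "s/(A<100)/(A<HI)/; s/def measure(s)/def measure(s,HI=70)/; s/\['top'\])/['top'],100 if f=='s0.pkl' else 70)/" ang.py; python3 ang.py
```

```text
bar dir 96.48603 centroid bearing 95.07078544697154 maxR 150.138556812127 width 20.127121710526318
post [682.56222732 188.52024397] 2412 bearing 58.47531099712396
bar dir 56.660328 centroid bearing 58.71695872144416 maxR 149.76337334918216 width 19.17649671052632
post [682.53269326 188.44627388] 2240 bearing 58.47212172017385
```

The arm's bearing is about 58.7° against 58.5° for the post, so it is very close. I'll confirm from nearer with the wrist camera above.

>>> servo_tool(plan=[[[0.035,0.025,0,0,0],[0.035,0.025,0,0,0],[0.035,0.025,0,0,0],[0.025,0.015,0,0,0],[0,0,0,0,0],[0,0,0,0,0],[0,0,0,0,0]]])

```text
time: 7.5
tool_pos: [570.8, 89.7, 393.3]
tcp_rot: [180.0, 0.1, -0.3]
ft_force: [0.0, 0.1, -0.3]
finger_gap: 0.2
grip_force: 0.0
```

```bash
python3 - <<'E'
from h import *
import pickle
S={'wrist':snap('wrist','w3.png')}; pickle.dump(S,open('s3.pkl','wb')); q=sense(); print(q['time'],q['tool_pos'],q['tcp_rot'])
E
```

```text
7.55 [570.81724709  89.51289165 393.95112709] [ 1.79986531e+02  3.48431583e-02 -3.04339279e-01]
```

View pics/w3.png

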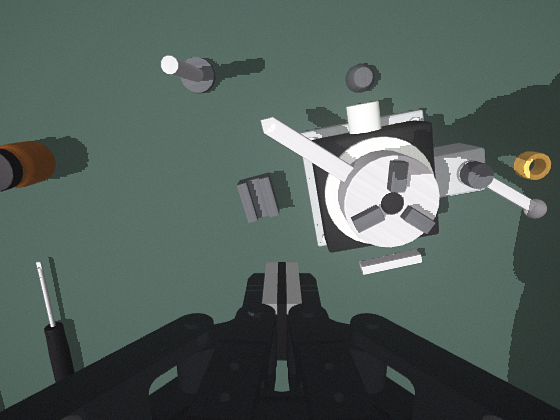

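The wrist view shows the hole at (392,204), arm tip at (264,124), post top at (170,65) and lever ball at (537,209).

```bash
python3 - <<'E'
from h import *
import pickle
s=pickle.load(open('s3.pkl','rb'))['wrist']; g=cv2.cvtColor(s['frame'],cv2.COLOR_BGR2GRAY)
m=(g[185:220,375:410]<70).astype(np.uint8); n,l,st,ce=cv2.connectedComponentsWithStats(m); i=1+st[1:,4].argmax(); h=ce[i]+[375,185]
m=(g[50:80,155:186]>200); V,U=np.nonzero(m); p=np.array([U.mean()+155,V.mean()+50])
C=plane(s,*h,123)[:2]; Pp=plane(s,*p,120)[:2]; print(h,st[i],p,m.sum(),C,Pp)
b=lambda q:np.degrees(np.arctan2(*(q-C)[::-1]))
print('post bearing',b(Pp),np.linalg.norm(Pp-C))
th=np.radians(b(Pp)); u=np.array([np.cos(th),np.sin(th)]); n=np.array([-u[1],u[0]])
for z in(100,):
  for r in (80,95,105,115,125,135,150):
    ts=np.arange(-20,20,.25); prof=[cv2.getRectSubPix(g,(1,1),proj(s,(*(C+u*r+n*t),z)))[0,0] for t in ts]
    d=np.diff(np.convolve(np.array(prof,float),np.ones(4)/4,'same'))[4:-4]; o=np.argsort(-abs(d)); print(r, prof[::8], 'on:',ts[4:][np.array(d).argmax()],'off:',ts[4:][np.array(d).argmin()])
print('foot',plane(s,205,76,12),'tip',plane(s,262,124,96))
for n_,q,z in(('ball',(537,209),77),('piv',(481,174),88),('bush',(533,166),11)): print(n_,plane(s,*q,z))
E
```

```text
[391.78932584 202.82865169] [  6   7  22  22 356] [169.00813008  64.45934959] 246 [552.6 -19.4] [679.  186.9]
post bearing 58.50420041272012 241.94348513650868
80 [np.uint8(53), np.uint8(55), np.uint8(57), np.uint8(59), np.uint8(56), np.uint8(59), np.uint8(222), np.uint8(240), np.uint8(240), np.uint8(240), np.uint8(241), np.uint8(241), np.uint8(241), np.uint8(241), np.uint8(244), np.uint8(58), np.uint8(54), np.uint8(77), np.uint8(230), np.uint8(227)] on: -8.5 off: 9.0
95 [np.uint8(141), np.uint8(177), np.uint8(229), np.uint8(150), np.uint8(138), np.uint8(42), np.uint8(213), np.uint8(240), np.uint8(239), np.uint8(240), np.uint8(241), np.uint8(242), np.uint8(241), np.uint8(240), np.uint8(242), np.uint8(176), np.uint8(110), np.uint8(110), np.uint8(112), np.uint8(112)] on: -8.75 off: -11.0
105 [np.uint8(112), np.uint8(113), np.uint8(91), np.uint8(164), np.uint8(220), np.uint8(230), np.uint8(209), np.uint8(239), np.uint8(240), np.uint8(240), np.uint8(241), np.uint8(240), np.uint8(241), np.uint8(240), np.uint8(241), np.uint8(111), np.uint8(109), np.uint8(111), np.uint8(111), np.uint8(111)]
[... 746 characters left out ...]
, np.uint8(106), np.uint8(196), np.uint8(239), np.uint8(242), np.uint8(251), np.uint8(252), np.uint8(252), np.uint8(248), np.uint8(241), np.uint8(242), np.uint8(109), np.uint8(109), np.uint8(107), np.uint8(106), np.uint8(109)] on: -8.0 off: 9.0
150 [np.uint8(107), np.uint8(108), np.uint8(106), np.uint8(106), np.uint8(106), np.uint8(109), np.uint8(107), np.uint8(107), np.uint8(105), np.uint8(102), np.uint8(138), np.uint8(108), np.uint8(106), np.uint8(108), np.uint8(106), np.uint8(107), np.uint8(107), np.uint8(106), np.uint8(106), np.uint8(106)] on: -0.25 off: 1.0
foot [677.5 177.1  12. ] tip [626.5 107.1  96. ]
ball [ 532.5 -196.2   77. ]
piv [ 574.2 -121.6   88. ]
bush [ 569.9 -228.6   11. ]
```

The arm points at the post within 0.2°, so I'll leave it and go to the lever. The pivot is at about (574,-121), the ball bearing is -118°, and the stop should be near -39°.

>>> servo_tool(plan=[[[-0.011,-0.047,0,-5,0],[-0.011,-0.047,0,-5,0],[-0.011,-0.047,0,-5,0],[-0.011,-0.047,0,-6,0],[-0.012,-0.048,0,-6,0],[0,-0.002,-0.03,0,0],[0,0,-0.045,0,0],[0,0,-0.045,0,0],[0,0,-0.03,0,0],[0,0,0,0,0]]])

```text
time: 8.55
tool_pos: [512.1, -147.3, 239.3]
tcp_rot: [179.9, 0.5, -27.3]
ft_force: [0.6, 0.2, 0.3]
finger_gap: -0.1
grip_force: 0.0
```

```bash
python3 - <<'E'
from h import *
q=sense(); print(q['time'],q['tool_pos'],q['tcp_rot'],q['joint_pos'])
E
```

```text
8.55 [ 512.05452013 -147.33874696  239.27569996] [179.94686822   0.49018564 -27.34384953] [-2.15648230e+01 -2.66342646e-01  1.00155928e+02 -3.55219752e-03
  8.06034585e+01  9.57793943e+01]
```

>>> servo_tool(plan=[[[0,0,-0.04,0,0],[0,0,-0.04,0,0],[0,-0.002,-0.017,0,0],[0.004,-0.002,0,0,0],[0.004,-0.002,0,0,0],[0.004,-0.002,0,0,0],[0,0,0,0,0]]])

```text
time: 9.25
tool_pos: [529.5, -156.9, 149.9]
tcp_rot: [-180.0, -0.3, -27.3]
ft_force: [0.1, -0.8, -0.4]
finger_gap: -0.1
grip_force: 0.0
```

>>> servo_tool(plan=[[[0.003,-0.002,0,0,0],[0.003,-0.002,0,0,0],[0.003,-0.001,0,0,0],[0.003,-0.002,0,0,0]]])

```text
time: 9.65
tool_pos: [539.5, -162.9, 147.2]
tcp_rot: [-180.0, 0.1, -27.3]
ft_force: [-2.2, 1.6, 0.1]
finger_gap: 0.2
grip_force: 1.4
```

>>> servo_tool(plan=[[[0.002,-0.002,-0.002,3,0],[0.002,-0.002,0,3,0],[0.003,-0.001,0,3,0],[0.002,-0.001,0,3,0],[0.003,-0.001,0,3,0],[0.003,-0.001,0,3,0],[0.002,-0.001,0,3,0],[0.003,-0.001,0,3,0],[0.003,-0.001,0,3,0],[0.003,-0.001,0,3,0]]])

```text
time: 10.65
tool_pos: [565.3, -174.9, 144.8]
tcp_rot: [-180.0, 0.1, 2.8]
ft_force: [-3.4, 1.7, 0.3]
finger_gap: -0.1
grip_force: 1.3
```

>>> servo_tool(plan=[[[0.003,0,0,3,0],[0.003,0,0,3,0],[0.003,0,0,3,0],[0.003,-0.001,0,3,0],[0.002,0,0,3,0],[0.003,0,0,3,0],[0.003,0.001,0,3,0],[0.003,0.001,0,3,0]]])

```text
time: 11.45
tool_pos: [588.4, -174.2, 144.8]
tcp_rot: [-180.0, 0.1, 26.8]
ft_force: [-2.6, -1.2, 0.5]
finger_gap: 0.2
grip_force: 1.3
```

>>> servo_tool(plan=[[[0.003,0.001,0,3,0],[0.003,0.001,0,3,0],[0.003,0.001,0,3,0],[0.002,0.001,0,3,0]]])

```text
time: 11.85
tool_pos: [599.4, -170.2, 144.7]
tcp_rot: [-180.0, 0.1, 38.8]
ft_force: [-2.2, -0.6, 0.2]
finger_gap: 0.1
grip_force: 1.2
```

>>> servo_tool(plan=[[[0.002,0.001,0,2,0],[0.001,0.001,0,2,0]]])

```text
time: 12.05
tool_pos: [602.2, -168.6, 144.7]
tcp_rot: [-180.0, 0.1, 42.8]
ft_force: [-3.9, -5.8, 0.0]
finger_gap: 0.1
grip_force: 4.0
```

>>> servo_tool(plan=[[[0.001,0.001,0,0,0],[0,0,0,0,0]]])

```text
time: 12.25
tool_pos: [602.4, -168.5, 144.7]
tcp_rot: [-180.0, 0.2, 42.7]
ft_force: [-7.3, -7.5, 2.2]
finger_gap: 0.2
grip_force: 5.0
```

The force rose to 10 N with no further movement, at θ≈-40° as expected, so the lever is at its stop. I'll back away, rise and check.

>>> servo_tool(plan=[[[-0.008,-0.009,0,0,0],[-0.02,-0.02,0,0,0],[0,0,0.03,-5,0],[0,0,0.045,-8,0],[-0.02,0,0.045,-8,0],[-0.03,0,0.045,-8,0],[-0.03,0,0.045,-8,0],[-0.03,0,0.04,-6,0],[0,0,0,0,0],[0,0,0,0,0]]])

```text
time: 13.25
tool_pos: [470.1, -196.6, 390.5]
tcp_rot: [179.9, -0.2, -0.3]
ft_force: [1.3, 0.9, -1.4]
finger_gap: 0.1
grip_force: 0.0
```

```bash
python3 - <<'E'
from h import *
from ang import measure
S={n:snap(n) for n in('top','scene')}; import pickle; pickle.dump(S,open('s4.pkl','wb')); q=sense(); print(q['time'],q['tool_pos'],q['ft_force'])
measure(S['top'])
t=cv2.resize(S['top']['frame'][140:290,190:380],(380,300),interpolation=cv2.INTER_CUBIC)
w=cv2.resize(S['scene']['frame'][165:315,190:380],(380,300),interpolation=cv2.INTER_CUBIC)
cv2.imwrite('pics/m4.png',np.hstack([t,w]))
E
```

```text
13.35 [ 470.00152737 -196.02378885  387.37869503] [ 0.56874453 -0.44830785 -0.12714158]
bar dir 56.943695 centroid bearing 58.69382995894684 maxR 149.4857743663024 width 18.373190789473686
post [682.49568266 188.44290711] 2071 bearing 58.479158669901196
```

View pics/m4.png

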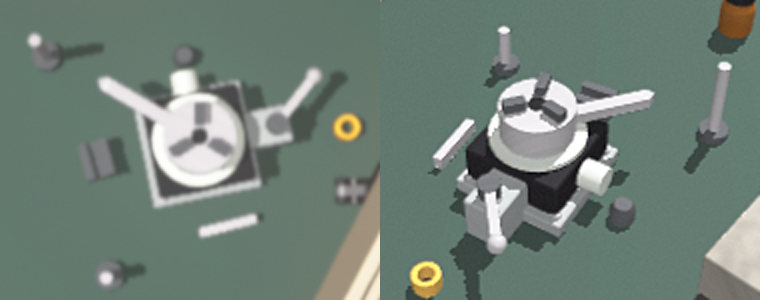

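The lever is at the clamped stop (ball at (313,75) in the left panel). The arm is unchanged at 58.7° and the posts and bystanders haven't moved.

```bash
python3 -c "
from h import *
print(r.hand_in())"
```

```text
the job is handed in; nothing more can be done
None
```

The job is handed in: the index arm points at the tall post to within about 0.2°, the clamp lever is at its clamped stop, and the arm did not turn after clamping. The posts and nearby loose items look unmoved, and it took about 13 of the 54 s.

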